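# Pack the spent toner cartridges for return

### The arm

A 7-joint arm with a two-finger parallel gripper is mounted at the origin on the work surface. World frame = base frame: x ahead of the robot, y to its left, z up, the work surface at z = 0. Lengths are in m, angles in rad, forces in N, time in s.
With the tool pointing down it reaches from about 0.425 to 0.925 m from the base axis. Payload 6.8 kg.
Tool frame: the origin (TCP) lies midway between the tips of the shut fingers; the grasp point (between the pads) lies r.grasp_offset behind it (r.grasp_offset is the distance from the TCP to the grasp point, in m); z points along the fingers, y is the direction in which the jaws open and shut (so a half turn about z gives the same grasp; the last joint's range is limited). The gripper opens to 88 mm and grips with 3 to 60 N. Pads are 20 mm wide; open, the fingers measure 115 mm over their backs; the gripper's body (75 mm by 178 mm) begins 61 mm behind the grasp point.
Start: joints at [1.172, 0.477, 0.022, 1.555, -0.011, 1.109, -0.083], TCP at [0.194, -0.647, 0.223] pointing down, gripper open.
Joint ranges: [-2.96, 2.96], [-0.34, 2.1], [-1.41, 1.46], [0.24, 2.44], [-1.37, 4.51], [0.17, 1.92], [-2.96, 2.96]. Speed limits (rad/s): [2.39, 2.39, 3.14, 3.14, 3.14, 3.14, 3.14].

### API

Orientations are given as a unit quaternion [x, y, z, w].
In Python, from rig import r, eoat, solver, viewer, sign_off gives the robot as it stands. Calls block until the motion is done:
- r.movep(position, orientation): joint-space move of the TCP to a pose.
- r.move_linear(position, ori=None, vel=0.15): straight line of the TCP; ori=None keeps the orientation; vel is the mean speed in m/s.
- r.move_joints(angles): joint-space move.
- eoat.release() and eoat.grasp(): open the fingers fully, or close them until they stop; the grip force is fixed at half the most.
- r.hold(seconds).
- solver.ik(position, orientation): joint angles nearest the present ones, or None.
- r.sense(): the state.
- viewer.snapshot(name): name is "side" or "top"; returns the picture (420x560x3 uint8, blue, green, red); there is no depth.
- viewer.camera_info(name): a dict with "camera_matrix" (3x3 intrinsics, pixels), "T" (4x4, takes a point from camera to world coordinates). Camera axes: x right, y down, z forward; pixel columns grow to the right and rows downward; lengths in m; the calibration is good to about 2 mm. A picture is of the moment at which its call begins. camera_info takes no time and is no camera call.
A pose or a line that the arm cannot do raises r.Unreachable and nothing moves.
- sign_off(): hands the job in, once; it reports no verdict.
The state is a dict: "time": time; "q": joint angles; "joint_velocities": joint speeds; "effort": joint torques, N m; "eef_pos": TCP position; "eef_rot": TCP orientation; "ft_force": force on the tool from outside, world axes, zero at the start; "ft_torque": the same for the moment, N m; "gripper_width": finger opening in m.
Only numpy, scipy, OpenCV 4.12 (cv2) and the standard library are available. Lean on these libraries where they do the work, as an engineer would, in place of code of your own. Each camera call takes 0.05 s, during which the arm holds its last target.

### The job

Four spent toner cartridges, black, cyan, magenta and yellow, lie on the bench: pack each one in the pulp tray with the label of its own colour, seated flat in the recess. Keep the cartridges level and set them down rather than dropping them, so that no toner spills, and leave the white waste-toner bottle where it is.

Things in the scene. Friction and masses are not known exactly. Their poses are not given: they have to be found in the camera images.
- toner_black_center (a point): centre, half-way up, of the black toner cartridge: loose grey box 140 mm long (x), 48 wide (y), 62 tall (z), about 0.35 kg, lying flat on the bench, with a near-black label 88 x 36 mm on top and an end cap of that colour at -x. Grip it across its 48 mm width, near mid-length. It may lie either end to either end of its tray.
- toner_cyan_center (a point): centre, half-way up, of the cyan (light blue) toner cartridge: loose grey box 140 mm long (x), 48 wide (y), 62 tall (z), about 0.35 kg, lying flat on the bench, with a cyan label 88 x 36 mm on top and an end cap of that colour at -x. Grip it across its 48 mm width, near mid-length. It may lie either end to either end of its tray.
- toner_magenta_center (a point): centre, half-way up, of the magenta (deep pink) toner cartridge: loose grey box 140 mm long (x), 48 wide (y), 62 tall (z), about 0.35 kg, lying flat on the bench, with a magenta label 88 x 36 mm on top and an end cap of that colour at -x. Grip it across its 48 mm width, near mid-length. It may lie either end to either end of its tray.
- toner_yellow_center (a point): centre, half-way up, of the yellow toner cartridge: loose grey box 140 mm long (x), 48 wide (y), 62 tall (z), about 0.35 kg, lying flat on the bench, with a yellow label 88 x 36 mm on top and an end cap of that colour at -x. Grip it across its 48 mm width, near mid-length. It may lie either end to either end of its tray.
- tray_black: black packing tray: light brown moulded pulp, 208 mm long (x), 100 wide (y), 18 tall, a black label 20 x 72 mm on each end; it does not shift. Origin: centre of its underside, on the bench. Central recess 156 x 64 mm along x, floor 6 mm up; a seated cartridge has 8 mm play all round, its centre 37 mm up. The middle 64 mm of each long rim is notched down to the floor.
- tray_cyan: cyan (light blue) packing tray: light brown moulded pulp, 208 mm long (x), 100 wide (y), 18 tall, a cyan label 20 x 72 mm on each end; it does not shift. Origin: centre of its underside, on the bench. Central recess 156 x 64 mm along x, floor 6 mm up; a seated cartridge has 8 mm play all round, its centre 37 mm up. The middle 64 mm of each long rim is notched down to the floor.
- tray_magenta: magenta (deep pink) packing tray: light brown moulded pulp, 208 mm long (x), 100 wide (y), 18 tall, a magenta label 20 x 72 mm on each end; it does not shift. Origin: centre of its underside, on the bench. Central recess 156 x 64 mm along x, floor 6 mm up; a seated cartridge has 8 mm play all round, its centre 37 mm up. The middle 64 mm of each long rim is notched down to the floor.
- tray_yellow: yellow packing tray: light brown moulded pulp, 208 mm long (x), 100 wide (y), 18 tall, a yellow label 20 x 72 mm on each end; it does not shift. Origin: centre of its underside, on the bench. Central recess 156 x 64 mm along x, floor 6 mm up; a seated cartridge has 8 mm play all round, its centre 37 mm up. The middle 64 mm of each long rim is notched down to the floor.
- waste_center (a point): centre (24 mm above its underside) of the waste-toner bottle: a loose plain white plastic bottle lying flat among the cartridges, 150 mm long (its x, with a round neck at +x), 52 mm wide, 48 mm tall, no coloured label. Not a toner cartridge: it stays where it is.
Mind the look-alikes: they are no part of the job. What is shaped like the part that bears toner_cyan_center but green is not meant.

How it is judged:
At the end, for the whole second after the job is handed in: Each of the four cartridges lies flat and at rest in the recess of the tray of its own colour (centre within 12 mm of the tray's middle along and across, resting on the recess floor within 4 mm, tilted less than 4 degrees), and the waste-toner bottle is within 30 mm of where it started (x of toner_black_center in the frame of tray_black between -0.012 and 0.012 m and y of toner_black_center in the frame of tray_black between -0.012 and 0.012 m and z of toner_black_center in the frame of tray_black between 0.033 and 0.041 m and angle between each of toner_black_center, toner_cyan_center, toner_magenta_center, toner_yellow_center's own z axis and vertical below 0.07 rad and linear speed of each of toner_black, toner_cyan, toner_magenta, toner_yellow below 0.02 m/s and x of toner_cyan_center in the frame of tray_cyan between -0.012 and 0.012 m and y of toner_cyan_center in the frame of tray_cyan between -0.012 and 0.012 m and z of toner_cyan_center in the frame of tray_cyan between 0.033 and 0.041 m and x of toner_magenta_center in the frame of tray_magenta between -0.012 and 0.012 m and y of toner_magenta_center in the frame of tray_magenta between -0.012 and 0.012 m and z of toner_magenta_center in the frame of tray_magenta between 0.033 and 0.041 m and x of toner_yellow_center in the frame of tray_yellow between -0.012 and 0.012 m and y of toner_yellow_center in the frame of tray_yellow between -0.012 and 0.012 m and z of toner_yellow_center in the frame of tray_yellow between 0.033 and 0.041 m and distance of waste_center from where it was at the start of the episode below 0.03 m); the robot touches nothing.
It fails at once if a cartridge is tipped more than about 40 degrees (angle between any of toner_black_center, toner_cyan_center, toner_magenta_center, toner_yellow_center's own z axis and vertical above 0.7 rad).
It fails at once if a cartridge is dropped or thrown: it moves faster than 0.7 m/s while not held (a fall of about 25 mm) ((contact force between the fingers and toner_black below 0.1 N and linear speed of toner_black above 0.7 m/s) or (contact force between the fingers and toner_cyan below 0.1 N and linear speed of toner_cyan above 0.7 m/s) or (contact force between the fingers and toner_magenta below 0.1 N and linear speed of toner_magenta above 0.7 m/s) or (contact force between the fingers and toner_yellow below 0.1 N and linear speed of toner_yellow above 0.7 m/s)).
It fails at once if the waste-toner bottle is pushed or carried more than 30 mm (distance of waste_center from where it was at the start of the episode above 0.03 m).
It also fails if it takes over 112 s, if anything falls off the work surface, if the arm or the gripper's body presses on something with over 40 N, if the wrist force passes 120 N, or if a joint passes its speed limit or range.

## Working session

There is one attempt and no reset: what is moved stays moved. The work goes in short steps, each a Python script; the robot and the scene stay as the last script left them, time stands still between calls to the robot, and variables do not carry over. Pictures are saved under pics/ and viewed, and the job is handed in when it is done.

```bash
ls; mkdir -p pics; python3 - <<'E'
from rig import r, eoat, solver, viewer
import cv2
for n in("top","side"):
    im=viewer.snapshot(n); cv2.imwrite(f"pics/{n}0.png",im)
    c=viewer.camera_info(n); print(n,c["camera_matrix"],c["T"])
s=r.sense(); print(s["time"],s["eef_pos"],s["eef_rot"],s["gripper_width"],r.grasp_offset)
E
```

```text
pics
top [[417.63104536   0.         273.89957106]
 [  0.         417.63104536 209.12617107]
 [  0.           0.           1.        ]] [[ 0.01602307 -0.99103803  0.13261551  0.3556598 ]
 [-0.99969839 -0.01340994  0.02057438 -0.017979  ]
 [-0.01861163 -0.13290518 -0.990954    1.27566729]
 [ 0.          0.          0.          1.        ]]
side [[448.59229697   0.         287.70989122]
 [  0.         448.59229697 218.8004204 ]
 [  0.           0.           1.        ]] [[-9.99181804e-01 -2.85550246e-02  2.86414728e-02  4.75334218e-01]
 [-4.04432684e-02  7.09924626e-01 -7.03115472e-01  7.78347957e-01]
 [-2.55807260e-04 -7.03698540e-01 -7.10498627e-01  8.72961950e-01]
 [ 0.00000000e+00  0.00000000e+00  0.00000000e+00  1.00000000e+00]]
0.1 [ 0.19336296 -0.6461722   0.22180847] [ 9.89447568e-01  1.44889211e-01 -1.80619594e-04 -7.71131775e-04] 0.0877102980552501 0.0187
```

View pics/top0.png

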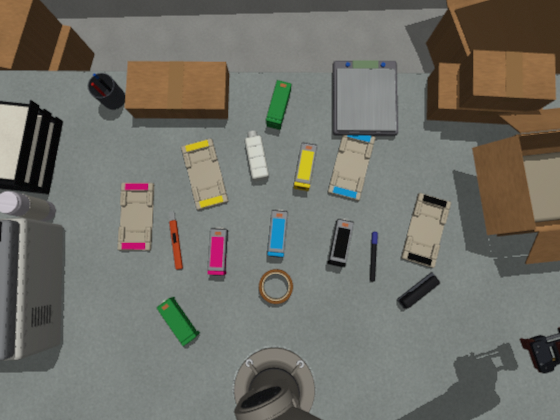

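View pics/side0.png

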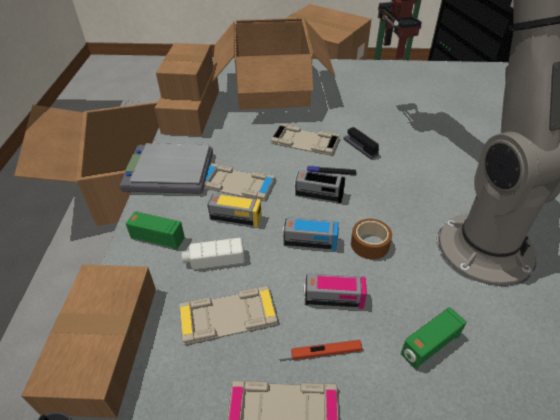

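Top-view cartridge candidates, in pixels:
- **Targets:** black (341,243), cyan (278,234), magenta (217,252), yellow (306,166).
- **Look-alikes:** green boxes (279,103) and (178,321), white bottle (257,156), black stapler-like object (418,291), dark pen (374,256), orange cutter (176,245).

I'll measure next.

```bash
cat > h.py <<'E'
import numpy as np, cv2
from rig import r, eoat, solver, viewer
from scipy.spatial.transform import Rotation as R
def ray(cam,px,z):
    c=viewer.camera_info(cam); K=np.array(c["camera_matrix"]);T=np.array(c["T"])
    d=T[:3,:3]@np.linalg.inv(K)@np.array([px[0],px[1],1.]); o=T[:3,3]
    return o+d*(z-o[2])/d[2]
def masks(im):
    h=cv2.cvtColor(im,cv2.COLOR_BGR2HSV)
    return {"cyan":cv2.inRange(h,(92,150,120),(108,255,255)),"magenta":cv2.inRange(h,(155,150,80),(172,255,255)),
     "yellow":cv2.inRange(h,(22,150,100),(33,255,255)),"black":cv2.inRange(h,(0,0,0),(179,255,38))}
def blobs(m,amin=40):
    out=[]
    for c in cv2.findContours(m,cv2.RETR_EXTERNAL,cv2.CHAIN_APPROX_NONE)[0]:
        a=cv2.contourArea(c)
        if a>amin: out.append((a,c))
    return sorted(out,key=lambda t:-t[0])
def planar(cam,c,z):
    p=np.array([ray(cam,q[0],z)[:2] for q in c])
    (cx,cy),(w,h),a=cv2.minAreaRect((p*1000).astype(np.float32)); 
    if w<h: w,h,a=h,w,a+90
    return cx/1000,cy/1000,w,h,(a+90)%180-90
E
python3 - <<'E'
from h import *
im=cv2.imread("pics/top0.png"); s=cv2.imread("pics/side0.png")
for n,I in(("top",im),("side",s)):
  for k,m in masks(I).items():
    for a,c in blobs(m):
        M=cv2.moments(c); px=(M['m10']/M['m00'],M['m01']/M['m00'])
        if n=="top" and not(80<px[0]<470 and 90<px[1]<330): continue
        if n=="side" and not(100<px[0]<430 and 110<px[1]): continue
        print(n,k,int(a),np.round(px,1),"z62",np.round(planar(n,c,.062),3),"z18",np.round(planar(n,c,.018),3)[:4])
cv2.imwrite("pics/crop.png",cv2.resize(im[120:290,100:460],None,fx=2.2,fy=2.2,interpolation=cv2.INTER_CUBIC))
E
```

```text
top cyan 308 [277.2 233.2] z62 [ 4.4800e-01 -4.0000e-03  8.5862e+01  3.4335e+01 -4.7410e+00] z18 [ 4.5100e-01 -3.0000e-03  8.8975e+01  3.5580e+01]
top cyan 109 [344.4 191.9] z62 [ 0.572 -0.199 67.281 17.359 75.451] z18 [ 0.58  -0.206 69.72  17.989]
top cyan 66 [362.1 137.1] z62 [  0.736  -0.244  65.566  18.512 -89.422] z18 [ 0.75  -0.252 67.944 19.184]
top cyan 44 [275.3 253.8] z62 [3.8800e-01 2.0000e-03 4.6601e+01 1.0873e+01 8.5218e+01] z18 [3.8900e-01 3.0000e-03 4.8291e+01 1.1267e+01]
top magenta 314 [216.3 251.6] z62 [ 0.392  0.172 85.064 34.459 -1.531] z18 [ 0.393  0.179 88.148 35.709]
top magenta 111 [133.  245.5] z62 [  0.404   0.417  65.261  17.448 -89.138] z18 [ 0.406  0.432 67.627 18.08 ]
top magenta 108 [136.1 186.5] z62 [  0.58    0.418  66.231  15.113 -89.278] z18 [ 0.589  0.434 68.632 15.661]
top magenta 45 [216.1 272.5] z62 [  0.332   0.171  46.341   8.55  -89.067] z18 [ 0.331  0.178 48.021  8.86 ]
top yellow 286 [305.2 164.6] z62 [ 6.5300e-01 -8.4000e-02  8.5616e+01  3.3819e+01 -9.5130e+00] z18 [ 6.6400e-01 -8.6000e-02  8.8720e+01  3.5045e+01]
top yellow 117 [210.7 201
[... 1299 characters left out ...]
.205 66.186 18.319]
side magenta 434 [336.2 282.9] z62 [ 0.392  0.172 86.326 34.242 -1.697] z18 [ 0.387  0.139 91.01  36.099]
side magenta 287 [235.6 403.3] z62 [  0.583   0.447  58.452  18.128 -89.478] z18 [ 0.589  0.43  61.623 19.112]
side magenta 257 [331.2 404.6] z62 [  0.41    0.443  52.561  18.069 -88.661] z18 [ 0.407  0.425 55.413 19.049]Traceback (most recent call last):
  File "<stdin>", line 9, in <module>
  File "h.py", line 19, in planar
    p=np.array([ray(cam,q[0],z)[:2] for q in c])
                ~~~^^^^^^^^^^^^
  File "h.py", line 5, in ray
    c=viewer.camera_info(cam); K=np.array(c["camera_matrix"]);T=np.array(c["T"])
ValueError: time passes only in moves, steps and waits
```

```bash
sed -i 's/^def ray/CI={n:viewer.camera_info(n) for n in ("top","side")}\ndef ray/; s/c=viewer.camera_info(cam); K/c=CI[cam]; K/' h.py
python3 - <<'E'
from h import *
im=cv2.imread("pics/top0.png"); s=cv2.imread("pics/side0.png")
I=s
n="side"
for k,m in masks(I).items():
    for a,c in blobs(m):
        M=cv2.moments(c); px=(M['m10']/M['m00'],M['m01']/M['m00'])
        if not(170<px[0]<430 and 110<px[1]<350) or k in("cyan","magenta"): continue
        print(n,k,int(a),np.round(px,1),"z62",np.round(planar(n,c,.062),3),"z18",np.round(planar(n,c,.018),3)[:4])
def up(I,x0,x1,y0,y1,f): return cv2.resize(I[y0:y1,x0:x1],None,fx=f,fy=f,interpolation=cv2.INTER_CUBIC)
# rectified top-plane (z=.062) patches: 2 px/mm, along label axis
def patch(cam,I,x,y,a,z=.062):
    T=np.linalg.inv(CI[cam]["T"]); K=CI[cam]["camera_matrix"]; a=np.radians(a)
    src=[];dst=[]
    for u,v in((-.09,-.04),(.09,-.04),(.09,.04),(-.09,.04)):
        w=np.array([x+u*np.cos(a)-v*np.sin(a),y+u*np.sin(a)+v*np.cos(a),z,1]); p=K@(T@w)[:3]
        src.append(p[:2]/p[2]); dst.append([(u+.09)*2000,(.04-v)*2000])
    H=cv2.getPerspectiveTransform(np.float32(src),np.float32(dst)); return cv2.warpPerspective(I,H,(360,160))
P=[("cyan",.448,-.004,-4.7),("magenta",.392,.172,-1.5),("yellow",.653,-.084,-9.5),("black",.423,-.190,-11.5)]
out=np.vstack([np.hstack([patch("top",im,*p[1:]),patch("side",s,*p[1:])]) for p in P])
for xx in (40,92,180,268,320): cv2.line(out,(xx,0),(xx,3),(255,255,255),1); [cv2.line(out,(xx+o,y),(xx+o,y+8),(255,255,255),1) for o in(0,360) for y in (0,160,320,480)]
out=cv2.resize(out,None,fx=.93,fy=.93)
cv2.imwrite("pics/crop.png",out)
cv2.imwrite("pics/crop2.png",up(im,110,450,110,290,2.3))
E
```

```text
side yellow 236 [234.3 201.4] z62 [ 6.5200e-01 -8.3000e-02  8.5010e+01  3.2914e+01 -9.4220e+00] z18 [ 0.662 -0.13  89.623 34.7  ]
side yellow 208 [186.1 319.9] z62 [  0.708   0.279  66.181  18.034 -73.7  ] z18 [ 0.72   0.252 69.772 19.013]
side yellow 187 [267.2 303.2] z62 [  0.542   0.231  66.391  17.629 -73.678] z18 [ 0.545  0.201 69.993 18.586]
side yellow 96 [255.7 213.1] z62 [ 5.9200e-01 -4.3000e-02  9.5630e+01  1.4911e+01 -8.7733e+01] z18 [ 5.98000e-01 -8.80000e-02  1.00818e+02  1.57200e+01]
side black 308 [364.2 141.8] z62 [  0.288  -0.371 145.788  49.274 -63.238] z18 [  0.277  -0.433 153.697  51.948]
side black 205 [325.1 194. ] z62 [  0.425  -0.149 125.535 100.764  -7.036] z18 [  0.422  -0.199 132.346 106.231]
side black 167 [320.9 177.9] z62 [  0.422  -0.189  82.502  29.364 -11.027] z18 [ 0.419 -0.241 86.978 30.957]
side black 135 [331.9 303.2] z62 [  0.404   0.226 109.325  11.197  -0.926] z18 [  0.4     0.196 115.256  11.805]
side black 129 [307.3 244.5] z62 [ 4.57000e-01  6.00000e-02  1.09383e+02  1.42430e+01 -4.39500e+00] z18 [4.56000e-01 2.10000e-02 1.15318e+02 1.50150e+01]
side black 119 [231.5 219.7] z62 [ 6.51000e-01 -1.60000e-02  1.11303e+02  1.52890e+01 -9.33400e+00] z18 [ 6.61000e-01 -5.90000e-02  1.17342e+02  1.61190e+01]
side black 80 [337.1 171.1] z62 [  0.376  -0.221 101.903  15.059  -3.003] z18 [  0.37   -0.275 107.432  15.876]
```

View pics/crop.png

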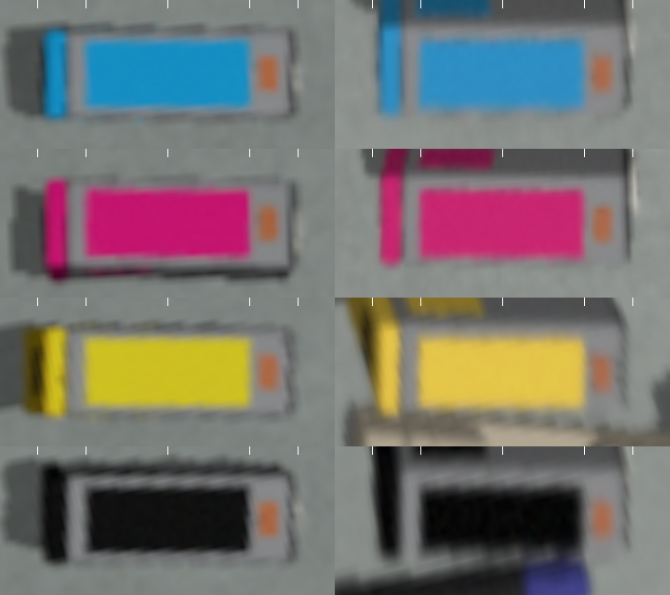

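View pics/crop2.png

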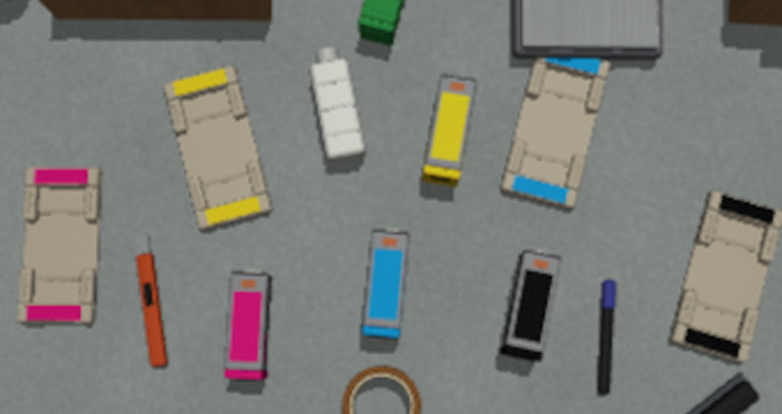

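The crop confirms the choices. All four targets are grey boxes with the right label and end cap. The labels sit centred on the boxes and their sizes fit (about 86 x 34 mm). Both views agree to within 1–2 mm at z = 62 mm. Black goes first.

```bash
cat >> h.py <<'E'
C={"cyan":(.4475,-.0035,-4.7),"magenta":(.392,.172,-1.6),"yellow":(.6525,-.0835,-9.5),"black":(.4225,-.1895,-11.3)}
TR={"cyan":(.6675,-.229,-15.),"magenta":(.4975,.432,.6),"yellow":(.633,.2265,16.2),"black":(.4695,-.452,-15.9)}
def quat(a): return (R.from_euler('z',a,degrees=True)*R.from_euler('x',180,degrees=True)).as_quat()
def pick_place(k,zg=.016,zc=.17,dry=False):
    x,y,a=C[k]; X,Y,A=TR[k]
    best=None
    for f in(0,180):
        q1=solver.ik([x,y,zc],quat(a+f)); q2=solver.ik([X,Y,zc],quat(A+f))
        if q1 is None or q2 is None: print(k,f,"ik none"); continue
        s=max(abs(q1[6]),abs(q2[6])); print(k,f,np.round(q1,2),np.round(q2,2))
        if best is None or s<best[0]: best=(s,f)
    if dry: return
    f=best[1]
    r.movep([x,y,zc],quat(a+f)); r.move_linear([x,y,zg],quat(a+f))
    s=r.sense(); print("at",np.round(s["eef_pos"],4),s["time"])
    eoat.grasp(); w=r.sense()["gripper_width"]; print("width",w)
    if not .042<w<.054: raise SystemExit("grasp suspect")
    r.move_linear([x,y,zc]); r.hold(.1); s=r.sense(); print("lift",s["gripper_width"],np.round(s["ft_force"],2))
    r.move_linear([X,Y,zc],quat(A+f),vel=.2); r.hold(.3)
    r.move_linear([X,Y,zg+.03]); r.move_linear([X,Y,zg+.007],vel=.03); r.hold(.3)
    s=r.sense(); print("down",np.round(s["eef_pos"],4),s["gripper_width"],np.round(s["ft_force"],2))
    eoat.release(); r.hold(.2); r.move_linear([X,Y,zc]); print("t",r.sense()["time"])
E
python3 - <<'E'
from h import *
for k in("magenta","cyan","yellow"): pick_place(k,dry=True)
pick_place("black")
cv2.imwrite("pics/t1.png",viewer.snapshot("top")); cv2.imwrite("pics/s1.png",viewer.snapshot("side"))
E
```

```text
magenta 0 [ 0.42  0.31 -1.12  2.12  0.35  0.91 -2.49] [-0.21  0.67 -0.9   1.6   0.56  1.15 -2.8 ]
magenta 180 [ 0.44  0.32 -1.14  2.12  0.37  0.92  0.64] [-0.21  0.67 -0.9   1.6   0.56  1.15  0.34]
cyan 0 [ 0.35  0.21 -0.54  2.1   0.14  0.86 -1.92] [ 0.29  0.57 -0.07  1.52  0.04  1.05 -1.62]
cyan 180 [ 0.71  0.3  -0.96  2.08  0.31  0.91  1.06] [ 0.65  0.65 -0.63  1.49  0.4   1.13  1.25]
yellow 0 [ 0.19  0.51 -0.22  1.64  0.12  1.01 -1.8 ] [ 0.04  0.62 -0.7   1.57  0.43  1.11 -2.06]
yellow 180 [ 0.52  0.6  -0.7   1.61  0.42  1.09  1.11] [ 0.27  0.8  -1.13  1.56  0.75  1.27  0.87]
black 0 [ 0.46  0.2  -0.2   2.09  0.05  0.85 -1.53] [ 0.63  0.49  0.05  1.67 -0.03  0.99 -1.15]
black 180 [ 0.9   0.27 -0.7   2.06  0.22  0.89  1.45] [ 1.08  0.55 -0.58  1.63  0.34  1.06  1.69]
at [ 0.4231 -0.1897  0.0166] 3.1417
width 0.04785389952885551
lift 0.048056996806084586 [ 1.03  0.11 -3.47]
down [ 0.4696 -0.4521  0.0232] 0.04790945794330244 [-0.09  0.07 -3.12]
t 11.2
```

View pics/t1.png

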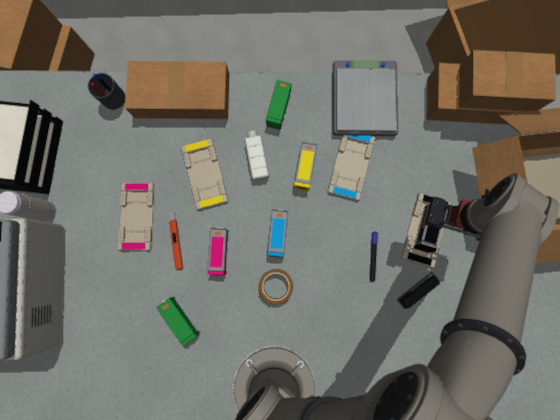

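View pics/s1.png

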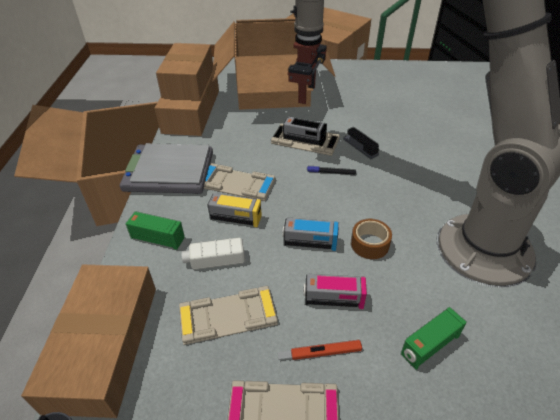

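The side view shows black in its tray at (305,131), looking flat. The bottle and the other three cartridges haven't moved. Cyan is next, with a check before yellow and magenta.

```bash
python3 - <<'E'
from h import *
pick_place("cyan")
cv2.imwrite("pics/t2.png",viewer.snapshot("top")); cv2.imwrite("pics/s2.png",viewer.snapshot("side"))
E
```

```text
cyan 0 [ 0.19  0.19 -0.36  2.11  0.09  0.85 -1.87] [ 0.32  0.58 -0.12  1.51  0.08  1.05 -1.65]
cyan 180 [ 0.86  0.38 -1.17  2.08  0.44  0.95  0.95] [ 0.92  0.88 -1.19  1.47  0.83  1.35  0.99]
at [ 0.448  -0.0034  0.0165] 14.3417
width 0.04785587702374992
lift 0.0479785313799186 [ 0.46  0.08 -3.46]
down [ 0.6675 -0.229   0.0231] 0.04776740169156238 [ 0.15 -0.17 -3.15]
t 22.6417
```

View pics/s2.png

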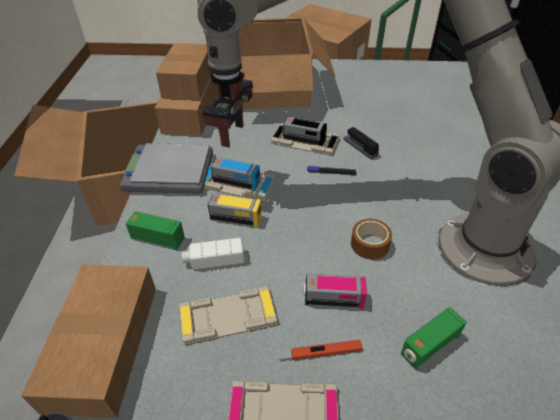

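View pics/t2.png

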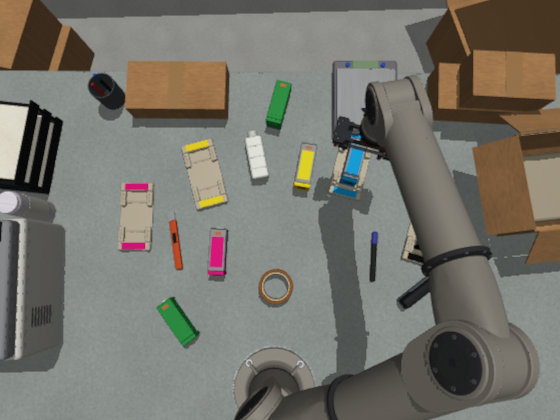

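The side view shows cyan in its tray at (234,175). Yellow is still where it was, so I'll do yellow and then magenta.

```bash
python3 - <<'E'
from h import *
pick_place("yellow")
cv2.imwrite("pics/s3.png",viewer.snapshot("side"))
E
```

```text
yellow 0 [ 0.24  0.51 -0.28  1.63  0.16  1.02 -1.84] [-0.15  0.55 -0.41  1.59  0.25  1.05 -1.92]
yellow 180 [ 0.66  0.69 -0.95  1.6   0.6   1.17  0.98] [ 0.22  0.75 -1.03  1.56  0.67  1.22  0.92]
at [ 0.6533 -0.0834  0.0171] 24.5583
width 0.04745728929163369
lift 0.04733828248797976 [ 0.33 -0.76 -5.02]
down [0.6331 0.2265 0.0232] 0.04794180592687466 [-0.62 -0.35 -5.  ]
t 32.8333
```

View pics/s3.png

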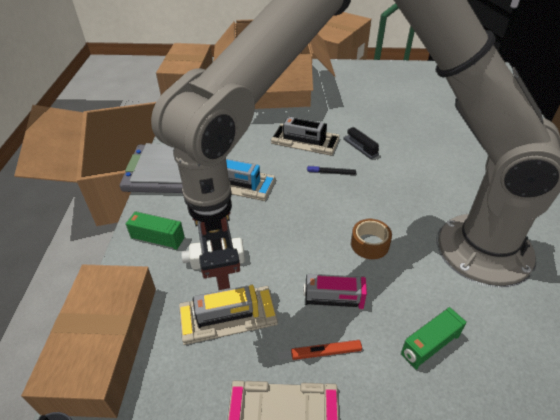

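Yellow is in its tray at (225,306). Magenta is next, after which I'll move the arm clear and measure everything.

```bash
cat > chk.py <<'E'
from h import *
import sys
n=sys.argv[1]; 
T=viewer.snapshot("top");S=viewer.snapshot("side"); cv2.imwrite(f"pics/t{n}.png",T);cv2.imwrite(f"pics/s{n}.png",S)
for cam,I in(("top",T),("side",S)):
  for k,m in masks(I).items():
    X,Y,A=TR[k]
    for a,c in blobs(m,120):
        p=planar(cam,c,.068)
        d=np.array(p[:2])-(X,Y)
        if np.hypot(*d)<.04:
            L=R.from_euler('z',-A,degrees=True).apply([*d,0])*1000
            print(cam,k,"off mm",np.round(L[:2],1),"size",np.round(p[2:4],1),"dyaw",round(p[4]-A,1))
E
python3 - <<'E'
from h import *
pick_place("magenta")
r.move_linear([.4975,.432,.3],vel=.2)
E
python3 chk.py 4
```

```text
magenta 0 [-1.64  0.35  1.33  2.22 -0.45  0.88 -1.63] [-1.55  0.89  1.27  1.7  -0.89  1.26 -1.63]
magenta 180 [ 0.51  0.37 -1.23  2.12  0.43  0.95  0.57] [-0.16  0.7  -0.99  1.6   0.62  1.19  0.3 ]
at [0.3924 0.1724 0.0164] 35.0333
width 0.047829325385262786
lift 0.0477400936423169 [-0.17  0.59 -4.58]
down [0.4976 0.432  0.0231] 0.04782534989904648 [ 0.36 -0.31 -4.79]
t 43.1583
top cyan off mm [ 0.9 -0.2] size [86.2 34.3] dyaw 0.3
top yellow off mm [0.4 0.3] size [86.  33.9] dyaw -0.3
top black off mm [ 1.1 -0.7] size [84.  32.4] dyaw 0.3
side magenta off mm [-0.1 -0.2] size [85.9 34.8] dyaw -0.3
side yellow off mm [-0.1  0. ] size [85.7 33.7] dyaw -0.3
```

View pics/s4.png

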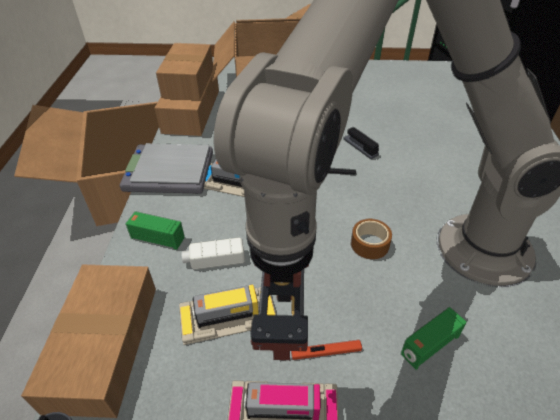

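View pics/t4.png

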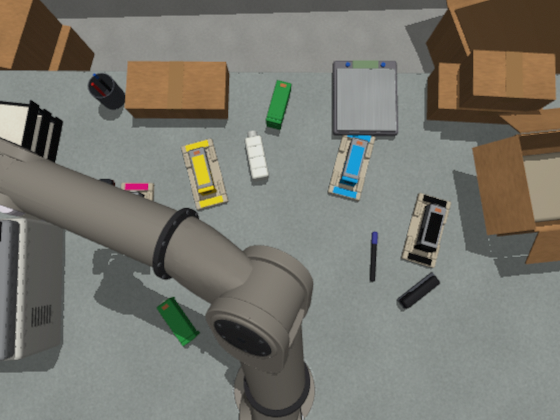

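Every offset measured so far is about 1 mm or less. The arm hides some cartridges in each view, so I'll move it aside for a two-view height check.

```bash
python3 - <<'E'
from h import *
r.move_linear([.45,.05,.35],vel=.25)
r.move_joints([1.172,0.477,0.022,1.555,-0.011,1.109,-0.083])
E
sed -i 's/\[*-9.5\]*/&/' h.py; python3 chk.py 5; python3 - <<'E'
from h import *
a=cv2.imread("pics/top0.png");b=cv2.imread("pics/t5.png")
for n,(x0,x1,y0,y1) in {"top":(240,275,125,185)}.items():
    for I in(a,b):
        m=cv2.inRange(I[y0:y1,x0:x1],(165,165,165),(255,255,255)); M=cv2.moments(m,True); print("bottle px",x0+M['m10']/M['m00'],y0+M['m01']/M['m00'],M['m00'])
# triangulate label centroids for height
T=cv2.imread("pics/t5.png");S=cv2.imread("pics/s5.png"); 
for k in TR:
    o=[]
    for cam,I in(("top",T),("side",S)):
        for ar,c in blobs(masks(I)[k],100):
            p=planar(cam,c,.068)
            if np.hypot(p[0]-TR[k][0],p[1]-TR[k][1])<.03 and p[2]<95:
                M=cv2.moments(c); o.append((cam,(M['m10']/M['m00'],M['m01']/M['m00']))); break
    if len(o)==2:
        P=[np.array(CI[c]["camera_matrix"])@np.linalg.inv(CI[c]["T"])[:3] for c,_ in o]
        w=cv2.triangulatePoints(P[0],P[1],np.array(o[0][1]),np.array(o[1][1])); print(k,np.round((w[:3]/w[3]).ravel(),4))
    else: print(k,o)
s=r.sense();print(s["time"],s["gripper_width"],s["eef_pos"])
E
```

```text
top cyan off mm [ 0.9 -0.2] size [86.2 34.3] dyaw 0.3
top magenta off mm [-0.2  0.2] size [83.  34.4] dyaw -0.3
top yellow off mm [0.3 0.1] size [86.4 33.9] dyaw -0.1
top black off mm [ 1.1 -0.7] size [84.  32.4] dyaw 0.3
side cyan off mm [-0.3 -0.1] size [84.7 32.3] dyaw 0.2
side magenta off mm [-0.1 -0.2] size [85.9 34.8] dyaw -0.3
side yellow off mm [-0.4 -0.1] size [86.2 33.7] dyaw 0.1
bottle px 256.1407284768212 155.47847682119206 604.0
bottle px 256.1268292682927 155.43739837398374 615.0
cyan [ 0.6674 -0.2293  0.0675]
magenta [0.497  0.432  0.0681]
yellow [0.6332 0.2267 0.068 ]
black [('top', (433.26778711484593, 227.43081232492995))]
48.5167 0.08767749442316021 [ 0.19467225 -0.64659511  0.22300468]
```

View pics/s5.png

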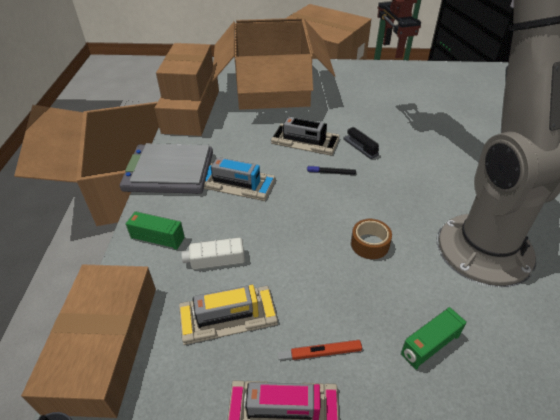

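Three of the label heights come out at 67.5–68.1 mm, where 68 is expected. Black's label was missed in the side view because of the threshold, so one more check on it.

```bash
python3 - <<'E'
from h import *
S=cv2.imread("pics/s5.png"); X,Y,A=TR["black"]
for th in(35,42,50,60,70,80):
    m=cv2.inRange(cv2.cvtColor(S,cv2.COLOR_BGR2HSV),(0,0,0),(179,255,th)); m[:,:260]=0;m[:,345:]=0;m[160:]=0;m[:110]=0
    for a,c in blobs(m,30): print(th,int(a),np.round(planar("side",c,.068),3))
cv2.imwrite("pics/b5.png",cv2.resize(S[105:165,260:350],None,fx=7,fy=7,interpolation=cv2.INTER_CUBIC))
E
```

```text
35 172 [  0.471  -0.396 127.183 108.93   -1.03 ]
35 97 [  0.469  -0.452  81.11   27.508 -15.956]
35 37 [ 0.387 -0.356 55.1   14.385 72.528]
42 190 [  0.452  -0.374 148.12   97.311  25.761]
42 104 [  0.47   -0.452  82.444  28.951 -15.707]
42 41 [ 0.387 -0.356 57.895 14.426 72.132]
42 32 [ 0.55  -0.402 56.46  16.727 72.287]
50 236 [  0.452  -0.374 148.414  99.     25.261]
50 114 [  0.469  -0.452  83.901  31.931 -15.699]
50 49 [ 0.387 -0.355 61.03  17.169 72.092]
50 42 [ 0.549 -0.403 60.613 19.28  73.517]
50 35 [  0.452  -0.397  38.806  21.697 -17.18 ]
60 387 [  0.477  -0.409 156.038 115.073 -14.952]
60 130 [  0.469  -0.453  84.374  34.818 -15.694]
60 54 [ 0.387 -0.355 61.018 17.313 72.568]
70 456 [  0.484  -0.397 158.469 115.173  -4.064]
70 138 [  0.469  -0.454  84.852  36.508 -15.69 ]
70 59 [ 0.387 -0.355 61.925 19.322 73.741]
80 608 [  0.485  -0.393 161.292 114.24   -1.119]
80 160 [  0.466  -0.468  85.676  67.453 -15.905]
80 124 [ 0.577 -0.489 81.602 71.418  4.807]
80 63 [ 0.387 -0.355 62.687 19.858 75.083]
```

View pics/b5.png

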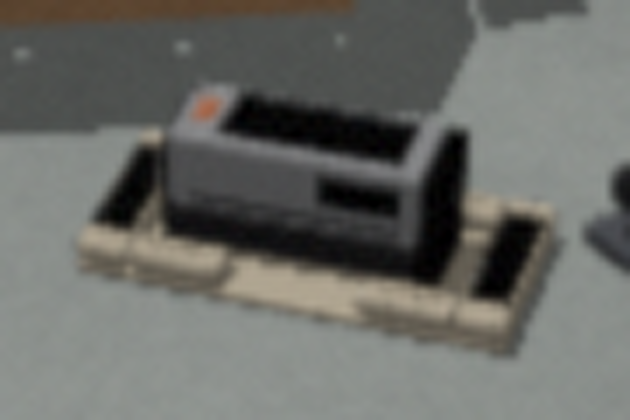

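Black's label in the side view comes out at (0.469, -0.452) on the seated plane, which matches the top view. The crop shows the cartridge flat in its recess, so I'm handing in.

```bash
python3 -c "
from rig import sign_off
print(sign_off())"
```

```text
the job is handed in; nothing more can be done
None
```

All four cartridges are packed in the trays of their own colour, and I handed the job in at about 48.5 s of the 112 s allowed. I gripped each one across its width, carried it level and lowered it to within about 1 mm of the recess floor before letting go. The sign-off gave no verdict.

**Position:** every cartridge is within about 1.3 mm and 0.3° of the middle of its tray.

**Height:** the cyan, magenta and yellow labels measured 67.5–68.1 mm above the bench, where 68 mm means seated. My label threshold missed black in the side view at first. With a looser one, its position agreed with the top view at seated height, and a close crop shows it lying flat.

**Bottle and arm:** the waste-toner bottle stayed within 0.1 pixel of where it started (under 1 mm). The arm is back at its start pose with the gripper open, touching nothing. Nothing else failed or disagreed.

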